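# Load the clay extruder with the eared die

## Task

Lift the round die with the two ears off its peg on the slanted die rack, and fit it, handle up, into the mouth of the extruder barrel: turn it so that its ears drop into the two notches of the rim and it sits fully home. Leave the square die hanging on its peg, and do not push the timer about.

Things in the scene. Friction and masses are not known exactly. Their poses are not given: they have to be found in the camera images.
- eared_die: Round steel die, 24 mm thick, 0.25 kg, 72 mm wide at its top, 68 at its underside; two ears (16 mm wide) stand out along +y and -y to 46 mm from its axis, at 12 to 24 mm above the underside. Hole 18 mm (22 at top). Origin: centre of underside; z out through the handle; same after a half turn about z. Starts on either peg, flat on the rack's sloping board, y level and parallel to the rack's y.
- eared_die_bar (a point): Middle of the eared die's handle, a wooden bar along y: 68 mm long, 14 wide (x), 14 high (z), its middle 59 mm above the underside on the die's axis. It stands on two 10 mm posts at y = -26 and +26 mm; 28 mm free under the bar, where the rack's peg ends 12 mm above the die's top face. Axes as the die's.
- square_die: Square steel die, 70 x 70 x 24 mm, with a square hole of 22 mm, no ears, and the same handle; it hangs on the other peg and stays there. Origin: centre of the underside, z out through the handle.
- die_rack: Fixed plywood rack, 150 mm deep (x), 240 wide (y). Origin: centre of its foot on the table; z up, x to its back. Its board slopes up to the back at 30 degrees; middle of its face 85 mm up. Two 12 mm pegs at y = +60 and -60 mm stand square to the board, 36 mm out of its face, so they lean 30 degrees from vertical to the front: direction (-0.5, 0, 0.866) in the rack's frame.
- barrel_seat (a point): Centre of the inner ledge of the fixed upright aluminium barrel (100 mm wide, foot 120); z up. Ledge 66 mm, rim 90 mm above the table; bore 77 mm. Two notches in the rim, 21 mm wide, 15 deep, through the wall, along +y and -y. Ears out of line rest on the rim, the die's underside 12 mm above the ledge; in line it drops onto the ledge, die origin at this point.
- timer: Round wind-up kitchen timer, 63 mm across, 43 mm high, loose on the table behind the barrel and rack; stays there. Origin: centre of its underside.
Things that resemble listed ones, but are neither listed nor needed, are in the scene too. Leave any yellow look-alike of the part that bears barrel_seat alone.

How it is judged:
By the outcome, as a careful person would: the job done as asked, in the order asked, and still so for the second after the job is handed in, with the robot touching nothing.
It also fails if it takes over 43 s, if anything falls off the work surface, if the arm or the gripper's body presses on something with over 40 N, if the wrist force passes 120 N, or if a joint passes its speed limit or range.

## Robot

A 7-joint arm with a two-finger parallel gripper is mounted at the origin on a cart in front of the work surface, level with it; the furniture and walls round the work are solid. World frame = base frame: x ahead of the robot, y to its left, z up, the work surface at z = 0. Lengths are in m, angles in rad, forces in N, time in s.
With the tool pointing down it reaches from about 0.35 to 0.9 m from the base axis. Payload 8.1 kg.
Tool frame: the origin (TCP) lies at the very end of the fingers, on their centre line; the grasp point (between the pads) lies 19 mm behind it (arm.grasp_offset is the distance from the TCP to the grasp point, in m); z points along the fingers, y is the direction in which the jaws open and shut (so a half turn about z gives the same grasp; the last joint's range is limited). The gripper opens to 92 mm and grips with 3 to 60 N. Pads are 19 mm wide; open, the fingers measure 130 mm over their backs; the gripper's body (75 mm by 190 mm) begins 47 mm behind the grasp point.
Start: joints at [-1.432, 0.434, 0.025, 1.573, -0.012, 1.134, -0.075], TCP at [0.15, 0.607, 0.227] pointing down, gripper open.
Joint ranges: [-2.62, 2.62], [-0.44, 2.09], [-1.27, 1.32], [0.08, 2.57], [-1.32, 4.46], [0.12, 2], [-2.74, 2.74]. Speed limits (rad/s): [2.22, 2.22, 3.01, 3.01, 3.14, 3.14, 3.14].

## Interface

Orientations are given as a rotation vector (axis times angle).
In Python, from cell import arm, eyes, workorder gives the robot as it stands.
- The arm moves only by the shell command python3 -m inch 'ROWS' [FORCE]. ROWS is JSON, a list that holds one entry, the list of rows, each a list of 5 numbers: the closure, from 0 (fully open) to 1 (shut), then the shift along the tool's x, y, z in mm, then the turn about the tool's z in degrees. A call has 1 to 12 rows; each row shifts and turns the pose as measured when the row begins, along the tool's axes as they then stand; what a row does not reach is not made up. A row lasts 1/10 s, in which the tool goes at most 50 mm and 8.59 degrees, less where a joint would pass 70% of its speed; a pose out of reach is approached as far as the arm can. A call with a gripper value outside its range is refused whole. The fingers move at their own pace and stop on an object; FORCE is the grip in N (left out, the last holds). Time passes only in rows, so rows that do not move let the fingers close. It gives the time, the measured TCP pose, the force and the opening at its end, in the units of the state.
- arm.observe(): the state, without advancing time (a new reading comes with each control period).
- eyes.get_image(name): name is "scene" or "top"; returns a dict with "frame" (420x560x3 uint8, blue, green, red), "intrinsics" (3x3 intrinsics, pixels), "k1" (the pictures are not rectified: a ray, as slopes to the right and down, at radius r is drawn at 1 + k1 r^2 times it, then the intrinsics apply), "rvec" (rotation vector, rad) and "tvec" (3), from world to camera coordinates, as OpenCV has them. Camera axes: x right, y down, z forward; pixel columns grow to the right and rows downward; lengths in m; the calibration is good to about 2 mm. A picture is of the moment at which its call begins. There is no depth.
- workorder.sign_off(): hands the job in, once; it reports no verdict.
The state is a dict: "clock": time; "joints": joint angles; "dq": joint speeds; "joint_efforts": joint torques, N m; "position": TCP position; "ee_rot": TCP orientation; "force": force on the tool from outside, world axes, zero at the start; "ft_torque": the same for the moment, N m; "width": opening from 0.0 (shut) to 1.0 (fully open).
Only numpy, scipy, OpenCV 4.12 (cv2) and the standard library are available. Lean on these libraries where they do the work, as an engineer would, in place of code of your own. Each camera call takes 0.05 s, during which the arm holds its last target.

## Working session

There is one attempt and no reset: what is moved stays moved. The work goes in short steps, Python scripts to look and compute and a shell command to move; the robot and the scene stay as the last step left them, time stands still between calls to the robot, and variables do not carry over. Pictures are saved under pics/ and viewed, and the job is handed in when it is done.

```bash
ls; mkdir -p pics; python3 - <<'E'
from cell import arm, eyes
import cv2
print(arm.observe())
for n in ("scene","top"):
    d=eyes.get_image(n); cv2.imwrite(f"pics/{n}0.png",d["frame"])
    print(n,d["intrinsics"],d["k1"],d["rvec"],d["tvec"])
E
```

```text
pics
{'clock': 0.0, 'joints': array([-1.43162143,  0.43521846,  0.024961  ,  1.57409152, -0.01159827,
        1.13399475, -0.07511237]), 'dq': array([-0.00031413,  0.00062715,  0.00119797,  0.00091775, -0.00122839,
        0.0014878 ,  0.00051014]), 'joint_efforts': array([ 6.78058859e-04, -6.67863250e+01,  9.85338986e-01, -3.14465904e+01,
       -6.04523253e-02,  4.28835943e-02,  1.47127748e-04]), 'position': array([0.14956888, 0.60631549, 0.2259498 ]), 'ee_rot': array([-3.78958571e-01, -3.11860091e+00,  2.46037256e-03]), 'force': array([-0.86944439, -0.15417585,  0.69202164]), 'ft_torque': array([-1.32433537e-02,  5.45571239e-03, -7.60759629e-05]), 'width': 0.9982515902710829}
scene [[509.49197898   0.         282.86114615]
 [  0.         509.49197898 203.89413211]
 [  0.           0.           1.        ]] -0.04696468922838027 [ 2.17309982 -0.91792601  0.39313279] [-0.44326428  0.34956939  0.97066222]
top [[417.87059071   0.         279.06146579]
 [  0.         417.87059071 210.43561242]
 [  0.           0.           1.        ]] -0.08934739448938869 [ 2.10513347 -2.16940905  0.18052138] [-0.01538148  0.58859134  1.08289666]
```

View pics/scene0.png

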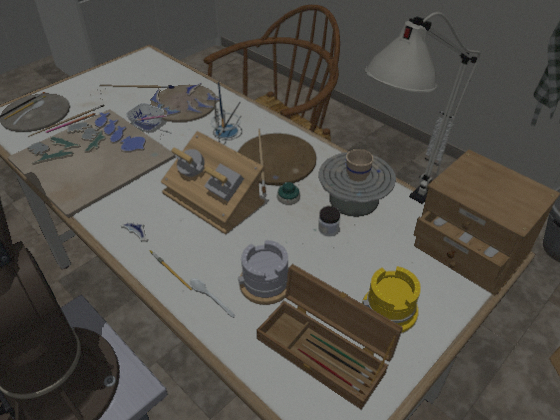

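View pics/top0.png

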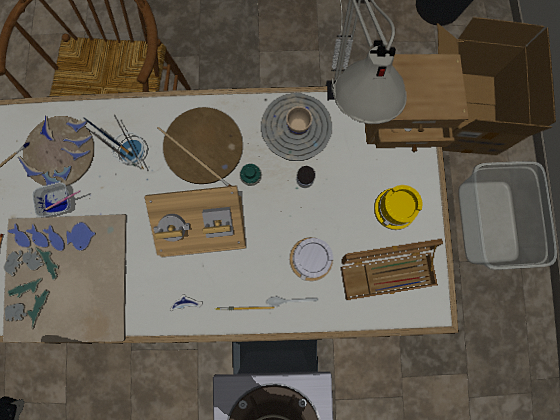

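The top view shows the rack at about (195,222), with the eared die on the left peg (172,228), the square die on the right peg (217,222), and the grey barrel at (312,258). I'll zoom in on each.

```bash
cat > h.py <<'E'
import numpy as np, cv2
from cell import arm, eyes
from scipy.spatial.transform import Rotation as R
def cam(n):
    d=eyes.get_image(n); d["D"]=np.array([d["k1"],0,0,0.]); return d
def proj(d,P):
    P=np.asarray(P,float).reshape(-1,3)
    return cv2.projectPoints(P,np.array(d["rvec"],float),np.array(d["tvec"],float),d["intrinsics"],d["D"])[0].reshape(-1,2)
def plane(d,uv,z):
    uv=np.asarray(uv,float).reshape(-1,1,2)
    n=cv2.undistortPointsIter(uv,d["intrinsics"],d["D"],None,None,(3,100,1e-12)).reshape(-1,2)
    Rm=cv2.Rodrigues(np.array(d["rvec"],float))[0]; c=-Rm.T@np.array(d["tvec"],float)
    r=np.c_[n,np.ones(len(n))]@Rm
    return c+r*((z-c[2])/r[:,2])[:,None]
def crop(d,u0,v0,u1,v1,s,name):
    f=d["frame"][v0:v1,u0:u1]; f=cv2.resize(f,None,fx=s,fy=s,interpolation=cv2.INTER_CUBIC)
    f=cv2.convertScaleAbs(f,alpha=1.3,beta=10)
    for u in range((u0+9)//10*10,u1,10):
        cv2.line(f,((u-u0)*s,0),((u-u0)*s,6 if u%50 else 14),(0,0,255),1)
        if u%20==0: cv2.putText(f,str(u),((u-u0)*s-10,24),0,.4,(0,0,255),1)
    for v in range((v0+9)//10*10,v1,10):
        cv2.line(f,(0,(v-v0)*s),(6 if v%50 else 14,(v-v0)*s),(0,0,255),1)
        if v%20==0: cv2.putText(f,str(v),(8,(v-v0)*s+4),0,.4,(0,0,255),1)
    cv2.imwrite(name,f)
E
python3 - <<'E'
from h import *
t=cam("top"); s=cam("scene")
crop(t,140,180,260,270,6,"pics/t_rack.png"); crop(t,280,225,350,290,9,"pics/t_bar.png")
crop(s,150,120,280,235,6,"pics/s_rack.png"); crop(s,230,230,305,310,7,"pics/s_bar.png")
for n,d in(("t",t),("s",s)):
    Rm=cv2.Rodrigues(np.array(d["rvec"]))[0]; print(n,-Rm.T@d["tvec"])
print(plane(t,[[172,228],[217,222],[195,222],[312,258],[250,174],[306,176]],0.09))
print(plane(s,[[265,258]],.09))
E
```

```text
t [ 0.40274927 -0.02567481  1.16467822]
s [-0.02364147 -0.64596718  0.91816916]
[[ 0.54299262  0.24722395  0.09      ]
 [ 0.55535195  0.12939472  0.09      ]
 [ 0.55702619  0.18690897  0.09      ]
 [ 0.45492414 -0.11345777  0.09      ]
 [ 0.68104266  0.04116866  0.09      ]
 [ 0.67117335 -0.10683494  0.09      ]]
[[ 0.45829722 -0.11938774  0.09      ]]
```

View pics/t_rack.png

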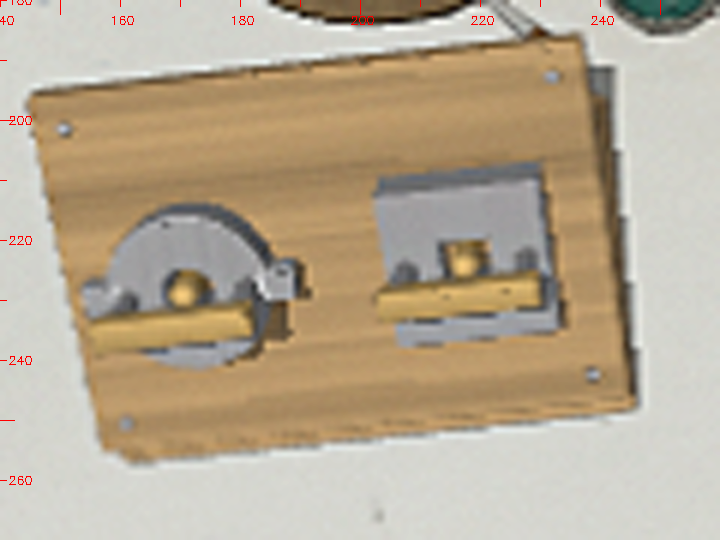

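View pics/t_bar.png

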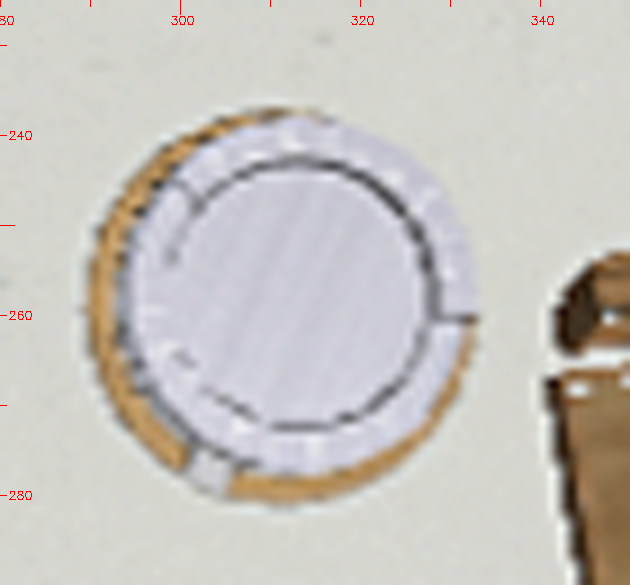

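View pics/s_rack.png

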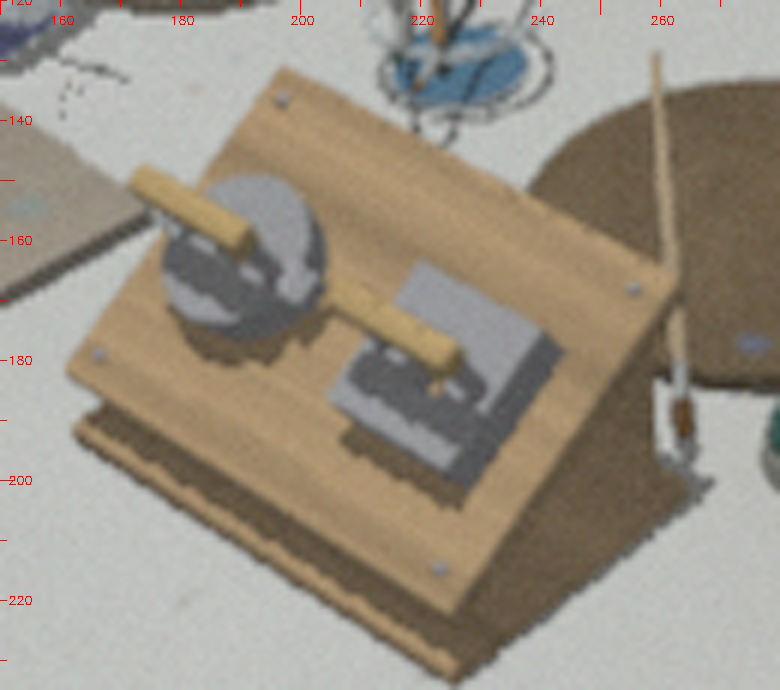

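View pics/s_bar.png

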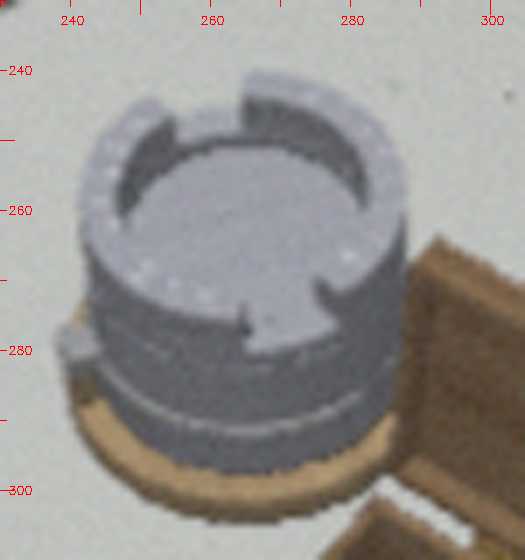

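```bash
cat > fit.py <<'E'
from h import *
def ring(c,r,z,n=90,a0=0,a1=2*np.pi):
    a=np.linspace(a0,a1,n); return np.c_[c[0]+r*np.cos(a),c[1]+r*np.sin(a),np.full(n,z)]
def barrel_lines(x,y,yaw):
    L=[ring((x,y),.06,0.0)]
    L+= [ring((x,y),.0385,.066)]
    h1=np.arcsin(.0105/.05); h2=np.arcsin(.0105/.0385)
    for k in(0,1):
        m=yaw+np.pi/2+k*np.pi
        L+=[ring((x,y),.05,.09,60,m+h1,m+np.pi-h1),ring((x,y),.0385,.09,60,m+h2,m+np.pi-h2)]
        c,s=np.cos(m),np.sin(m)
        for w in(-.0105,.0105):
            i=(x+.037*c-w*s,y+.037*s+w*c); o=(x+.0489*c-w*s,y+.0489*s+w*c)
            L.append(np.array([(*i,.09),(*o,.09),(*o,.075),(*i,.075),(*i,.09)]))
    return L
def box(T,lo,hi):
    c=np.array([[x,y,z] for x in(lo[0],hi[0]) for y in(lo[1],hi[1]) for z in(lo[2],hi[2])])@T[:3,:3].T+T[:3,3]
    return [c[[i,j]] for i in range(8) for j in range(i) if bin(i^j).count("1")==1]
def rackT(x,y,yaw):
    T=np.eye(4);T[:3,:3]=R.from_euler("z",yaw).as_matrix();T[:3,3]=(x,y,0);return T
def dieT(rT,py,slide):
    T=np.eye(4);T[:3,:3]=R.from_euler("y",-30,degrees=True).as_matrix()
    T[:3,3]=np.array([0,py,.085])+slide*T[:3,:3]@[-1,0,0]
    return rT@T
def tr(T,P): return P@T[:3,:3].T+T[:3,3]
def die_lines(T,ears):
    L=box(T,(-.007,-.034,.052),(.007,.034,.066))
    if ears:
        L+=[tr(T,ring((0,0),.036,.024)),tr(T,ring((0,0),.034,0)),tr(T,ring((0,0),.011,.024))]
        for s in(-1,1): L+=box(T,(-.008,min(s*.036,s*.046),.012),(.008,max(s*.036,s*.046),.024))
    else: L+=box(T,(-.035,-.035,0),(.035,.035,.024))
    return L
def overlay(d,L,u0,v0,u1,v1,s,name):
    f=cv2.resize(d["frame"][v0:v1,u0:u1],None,fx=s,fy=s,interpolation=cv2.INTER_CUBIC); f=cv2.convertScaleAbs(f,alpha=1.3,beta=10)
    for l in L:
        p=(proj(d,l)-[u0,v0]+.5)*s-.5
        cv2.polylines(f,[np.int32(np.round(p*16))],False,(0,0,255),1,cv2.LINE_AA,4)
    cv2.imwrite(name,f)
E
python3 - <<'E'
from fit import *
t=cam("top"); s=cam("scene")
# rough rack from the two bars (top view)
b=plane(t,[[168.7,234.6],[216.7,229]],.1345); print(b)
print("scene",plane(s,[[181.3,154.7],[216,173.5]],.1345))
d=b[0]-b[1]; yaw=np.arctan2(-d[0],d[1]); print(np.linalg.norm(d),np.degrees(yaw))
mid=b.mean(0); off=np.array([-.5*.059-.003*.866,0]); 
rx,ry=mid[:2]-off[0]*np.array([np.cos(yaw),np.sin(yaw)])
print(rx,ry)
rT=rackT(rx,ry,yaw); 
L=die_lines(dieT(rT,.06,.003),1)+die_lines(dieT(rT,-.06,.005),0)
overlay(t,L,140,180,260,270,6,"pics/ov_t.png");overlay(s,L,150,120,280,235,6,"pics/ov_s.png")
B=barrel_lines(.457,-.116,np.radians(20))
overlay(t,B,280,225,350,290,9,"pics/ovb_t.png");overlay(s,B,230,230,305,310,7,"pics/ovb_s.png")
E
cd pics; python3 -c "
import cv2,numpy as np
def cat(a,b,o):
    A=cv2.imread(a);B=cv2.imread(b);h=max(A.shape[0],B.shape[0]);
    f=lambda I:cv2.copyMakeBorder(I,0,h-I.shape[0],0,0,0)
    I=np.hstack([f(A),f(B)]);k=min(1,800/I.shape[1],600/I.shape[0]);cv2.imwrite(o,cv2.resize(I,None,fx=k,fy=k,interpolation=cv2.INTER_AREA))
cat('ovb_t.png','ovb_s.png','ovb.png')"
```

```text
[[0.52085336 0.24407684 0.1345    ]
 [0.53149167 0.12384127 0.1345    ]]
scene [[0.52338632 0.2469683  0.1345    ]
 [0.5362879  0.12754869 0.1345    ]]
0.12070527921304962 5.056298311327801
0.5581456053317959 0.18678799673719848
```

View pics/ov_t.png

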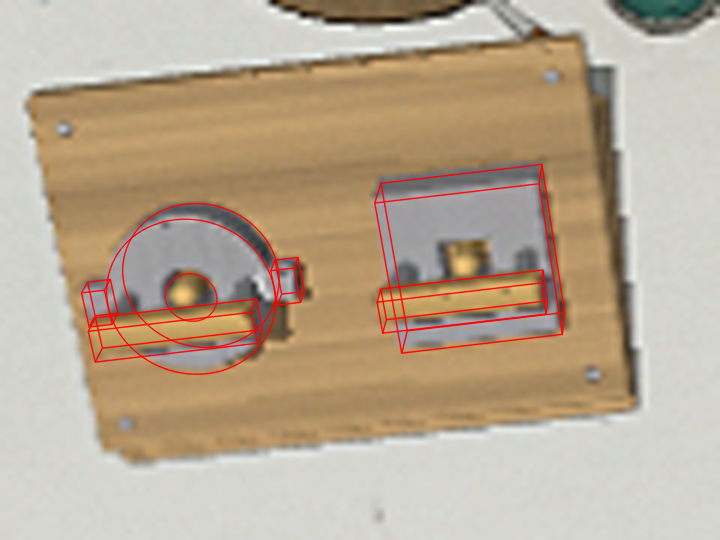

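View pics/ov_s.png

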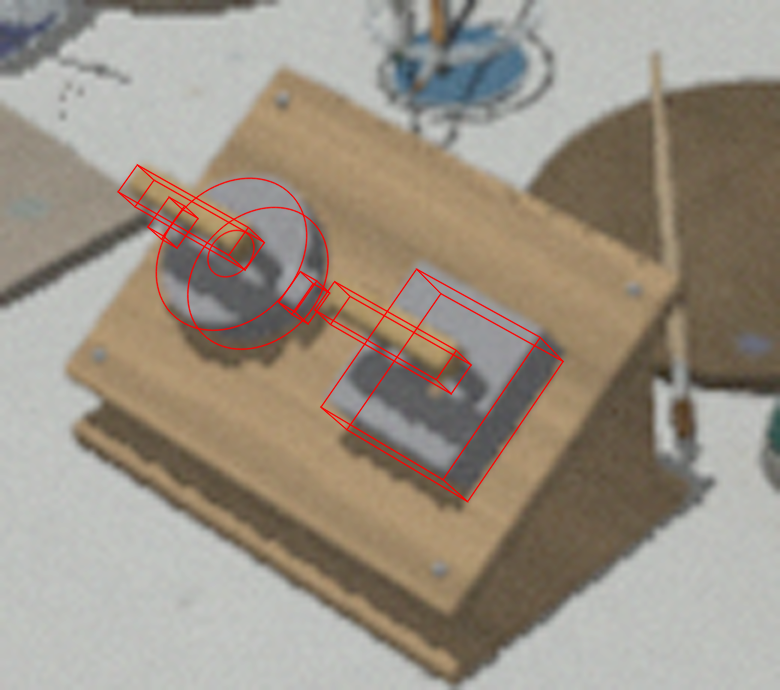

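View pics/ovb.png

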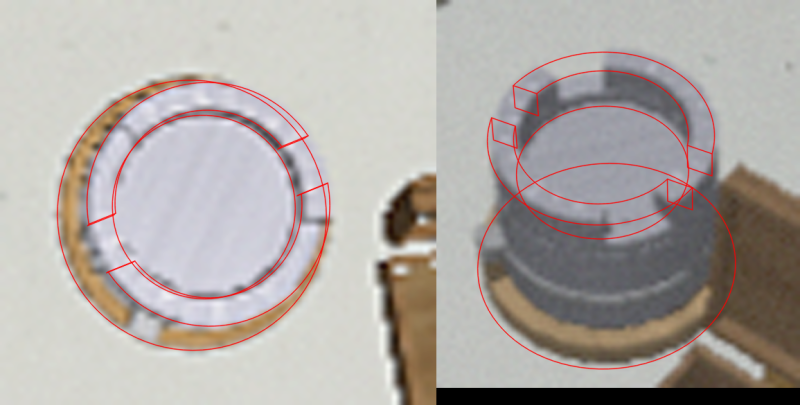

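```bash
cat > ovb.py <<'E'
import sys
from fit import *
x,y,w=map(float,sys.argv[1:4])
t=cam("top"); s=cam("scene")
B=barrel_lines(x,y,np.radians(w))
overlay(t,B,280,225,350,290,8,"pics/a.png");overlay(s,B,230,230,305,310,8,"pics/b.png")
A=cv2.imread("pics/a.png");C=cv2.imread("pics/b.png");h=max(A.shape[0],C.shape[0])
f=lambda I:cv2.copyMakeBorder(I,0,h-I.shape[0],0,0,0)
I=np.hstack([f(A),f(C)]);k=min(1,800/I.shape[1]);cv2.imwrite(sys.argv[4],cv2.resize(I,None,fx=k,fy=k,interpolation=cv2.INTER_AREA))
E
python3 - <<'E'
from fit import *
s=cam("scene");t=cam("top")
n=plane(s,[[270.5,277],[259.5,249]],.078);print(n, np.degrees(np.arctan2(n[1,1]-n[0,1],n[1,0]-n[0,0]))-90)
E
python3 ovb.py .4575 -.1155 -26 pics/ovb2.png
```

```text
[[ 0.43684877 -0.15738434  0.078     ]
 [ 0.4750143  -0.08442842  0.078     ]] -27.615473876067945
```

View pics/ovb2.png

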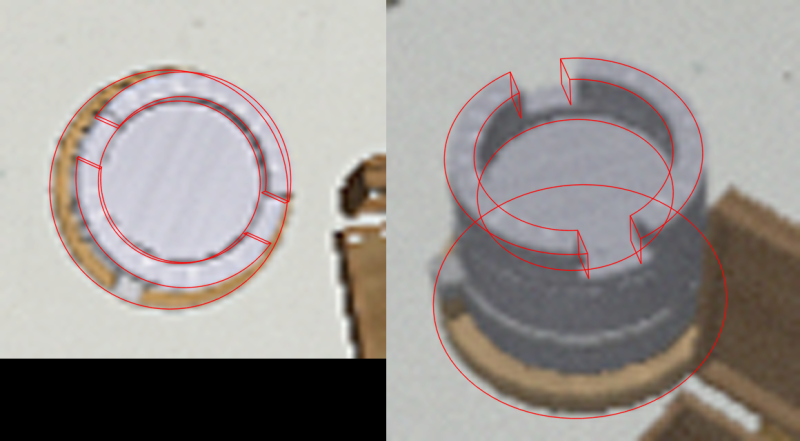

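The grey barrel's notches fit a yaw of about -26°, with its centre near (0.458, -0.115). The eared bar is near (0.522, 0.2455, 0.135) and the rack yaw is about 5.5°. Next I'll work out the moves.

```bash
cat > go.py <<'E'
import sys
from h import *
# target grasp point (x,y,z), yaw = world angle (deg) of the tool y axis (mod 180)
x,y,z,w=map(float,sys.argv[1:5])
o=arm.observe(); Rt=R.from_rotvec(o["ee_rot"]).as_matrix()
yy=np.degrees(np.arctan2(Rt[1,1],Rt[0,1]))
tz=Rt[:,2]
d=np.array([x,y,z])-(np.array(o["position"])-arm.grasp_offset*tz)
turn=-((w-yy+90)%180-90)   # tool z down: + turn about tool z lowers world yaw
print("clk",round(o["clock"],2),"tcp",np.round(o["position"],4),"yaw_y",round(yy,2),"tz",np.round(tz,3),"q",np.round(o["joints"],2),"w",round(o["width"],3),"F",np.round(o["force"],1))
print("shift tool mm now",np.round(Rt.T@d*1000,1),"turn",round(turn,2))
Ra=Rt@R.from_euler("z",turn,degrees=True).as_matrix()
print("shift after turn",np.round(Ra.T@d*1000,1))
E
python3 go.py .522 .2455 .20 5.5
```

```text
clk 0.5 tcp [0.1497 0.6068 0.2267] yaw_y 76.14 tz [ 0. -0. -1.] q [-1.43  0.43  0.02  1.57 -0.01  1.13 -0.08] w 0.999 F [0.2 0.3 0.1]
shift tool mm now [-448.  -261.6   45.5] turn 70.64
shift after turn [-395.3  336.    45.5]
```

```bash
python3 -m inch '[[[0.55,-35,-20,-5,8],[0.55,-37,-15,-5,8],[0.55,-39,-10,-5,8],[0.55,-40,-4,-5,8],[0.55,-40,2,-5,8],[0.55,-39,8,-5,8],[0.55,-38,13,0,8],[0.55,-36,18,0,8],[0.55,0,0,0,4]]]' 15; python3 go.py .522 .2455 .20 5.5
```

```text
clock: 1.4
position: [0.3869, 0.3757, 0.2578]
ee_rot: [-2.107, -2.327, -0.004]
force: [-1.2, 0.5, 0.7]
width: 0.451
clk 1.4 tcp [0.3869 0.3757 0.2578] yaw_y 5.66 tz [ 0.     0.004 -1.   ] q [-1.17  0.27  0.38  1.76 -0.11  1.13 -0.65] w 0.451 F [-1.2  0.5  0.7]
shift tool mm now [-143.1  121.6   76.1] turn 0.16
shift after turn [-142.8  122.    76.1]
```

```bash
python3 -m inch '[[[0.64,-34,29,0,0],[0.64,-34,29,0,0],[0.64,-34,29,0,0],[0.64,-34,29,10,0],[0.64,0,0,20,0],[0.64,0,0,0,0]]]' 15; python3 go.py .522 .2455 .20 5.5
python3 - <<'E'
from h import *
t=cam("top");s=cam("scene")
crop(t,130,160,270,280,5,"pics/t1.png");crop(s,140,80,280,220,5,"pics/s1.png")
E
```

```text
clock: 2.0
position: [0.5199, 0.2484, 0.2278]
ee_rot: [-2.111, -2.325, -0.011]
force: [-1.4, 0.4, -0.1]
width: 0.356
clk 2.0 tcp [0.5199 0.2484 0.2278] yaw_y 5.52 tz [ 0.003  0.006 -1.   ] q [-0.86  0.36  0.45  1.73 -0.18  1.09 -0.26] w 0.356 F [-1.4  0.4 -0.1]
shift tool mm now [-3.2  1.7 46.6] turn 0.02
shift after turn [-3.2  1.7 46.6]
```

View pics/t1.png

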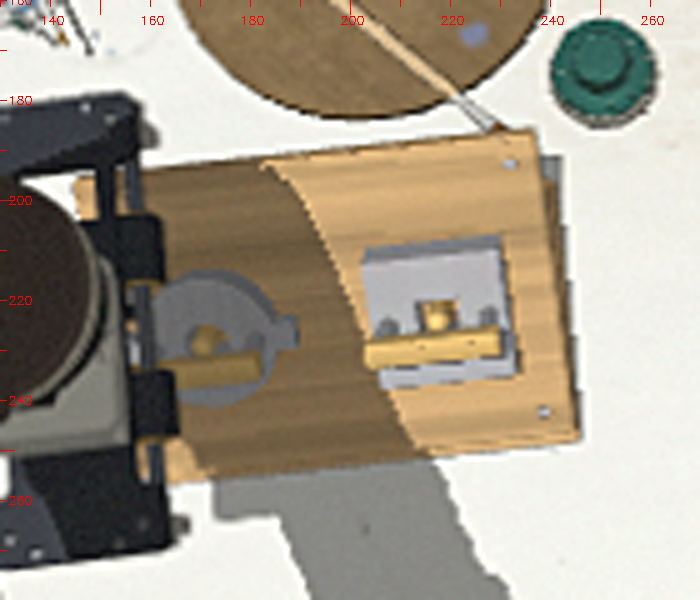

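View pics/s1.png

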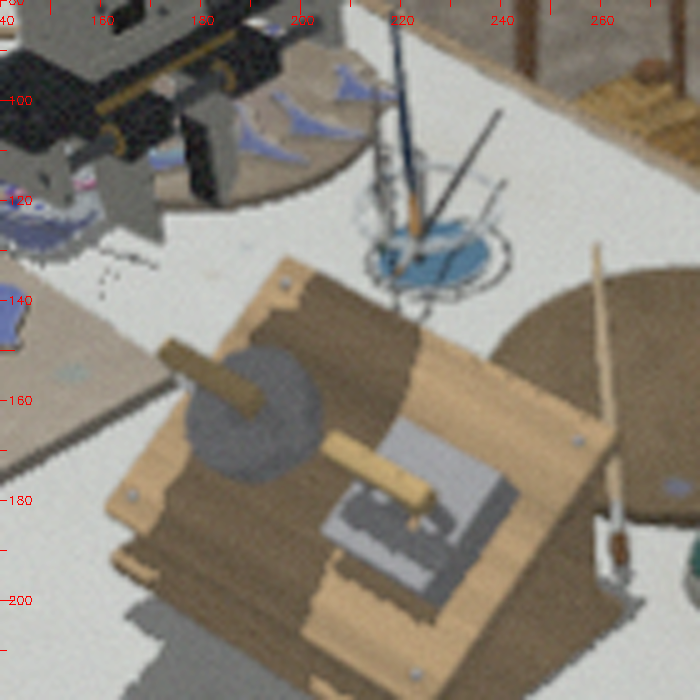

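```bash
python3 - <<'E'
from fit import *
s=cam("scene");o=arm.observe();p=np.array(o["position"]);Rt=R.from_rotvec(o["ee_rot"]).as_matrix()
hw=o["width"]*.046
L=[]
for sg in(-1,1):
    T=np.eye(4);T[:3,:3]=Rt;T[:3,3]=p
    L+=box(T,(-.0095,min(sg*hw,sg*(hw+.019)),-.038),(.0095,max(sg*hw,sg*(hw+.019)),0))
rT=rackT(.5595,.1885,np.radians(5.5)); L+=die_lines(dieT(rT,.06,.003),1)+die_lines(dieT(rT,-.06,.005),0)
print(dieT(rT,.06,.003)@[0,0,.059,1])
overlay(s,L,140,80,280,220,5,"pics/s1o.png"); t=cam("top"); overlay(t,L,130,160,270,280,5,"pics/t1o.png")
E
```

```text
[0.52179895 0.24514731 0.1345955  1.        ]
```

View pics/s1o.png

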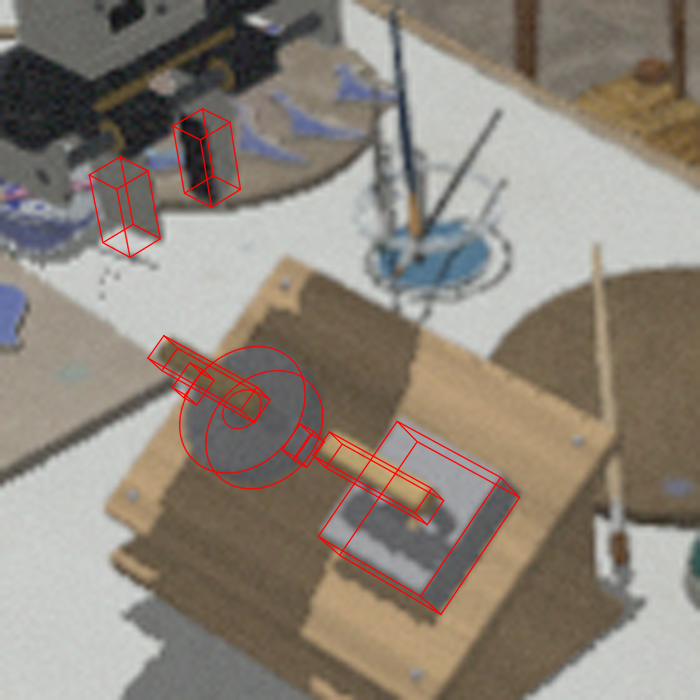

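View pics/t1o.png

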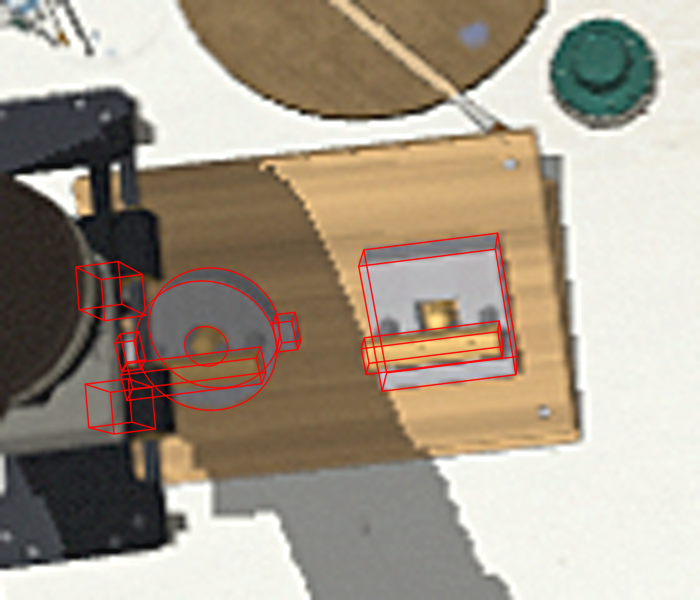

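```bash
python3 -m inch '[[[0.64,-3,2,25,0],[0.64,0,0,25,0],[0.64,0,0,20,0],[0.64,0,0,0,0]]]' 15; python3 go.py .522 .2455 .139 5.5
```

```text
clock: 2.6
position: [0.5228, 0.2554, 0.1635]
ee_rot: [-2.096, -2.338, -0.031]
force: [-0.8, 0.5, 0.6]
width: 0.36
clk 2.6 tcp [0.5228 0.2554 0.1635] yaw_y 6.23 tz [ 0.012  0.016 -1.   ] q [-0.84  0.43  0.42  1.8  -0.22  0.94 -0.22] w 0.36 F [-0.8  0.5  0.6]
shift tool mm now [-10.1  -2.2  43.2] turn 0.73
shift after turn [-10.1  -2.1  43.2]
```

```bash
python3 -m inch '[[[0.64,-10,-2,0,0.7],[0.64,0,0,0,0]]]'; python3 go.py .522 .2455 .139 5.5
```

```text
clock: 2.8
position: [0.5219, 0.2462, 0.1655]
ee_rot: [-2.109, -2.327, -0.034]
force: [-0.2, -0.5, 0.7]
width: 0.358
clk 2.8 tcp [0.5219 0.2462 0.1655] yaw_y 5.62 tz [ 0.014  0.017 -1.   ] q [-0.84  0.42  0.42  1.81 -0.22  0.93 -0.22] w 0.358 F [-0.2 -0.5  0.7]
shift tool mm now [-1.1 -0.3 45.3] turn 0.12
shift after turn [-1.1 -0.3 45.3]
```

```bash
python3 -m inch '[[[0.64,-1,0,15,0],[0.64,-1,0,15,0],[0.64,0,0,13,0],[0.64,0,0,0,0]]]'; python3 go.py .522 .2455 .139 5.5
```

```text
clock: 3.2
position: [0.5254, 0.2466, 0.1269]
ee_rot: [2.109, 2.327, 0.049]
force: [-0.4, 0.3, 0.5]
width: 0.359
clk 3.2 tcp [0.5254 0.2466 0.1269] yaw_y 5.62 tz [ 0.021  0.023 -1.   ] q [-0.81  0.47  0.4   1.85 -0.25  0.84 -0.19] w 0.359 F [-0.4  0.3  0.5]
shift tool mm now [-0.5 -3.2  6.6] turn 0.12
shift after turn [-0.5 -3.2  6.6]
```

```bash
python3 -m inch '[[[0.64,-1,-4,6,0],[0.64,0,0,0,0]]]'; python3 go.py .522 .2455 .139 5.5
python3 - <<'E'
from h import *
s=cam("scene")
crop(s,140,80,280,220,5,"pics/s2.png")
E
```

```text
clock: 3.4
position: [0.522, 0.2456, 0.1215]
ee_rot: [2.109, 2.327, 0.051]
force: [-0.3, -0.2, -0.1]
width: 0.364
clk 3.4 tcp [0.522  0.2456 0.1215] yaw_y 5.62 tz [ 0.022  0.024 -0.999] q [-0.81  0.47  0.4   1.87 -0.26  0.82 -0.18] w 0.364 F [-0.3 -0.2 -0.1]
shift tool mm now [0.3 0.5 1.3] turn 0.12
shift after turn [0.3 0.4 1.3]
```

View pics/s2.png

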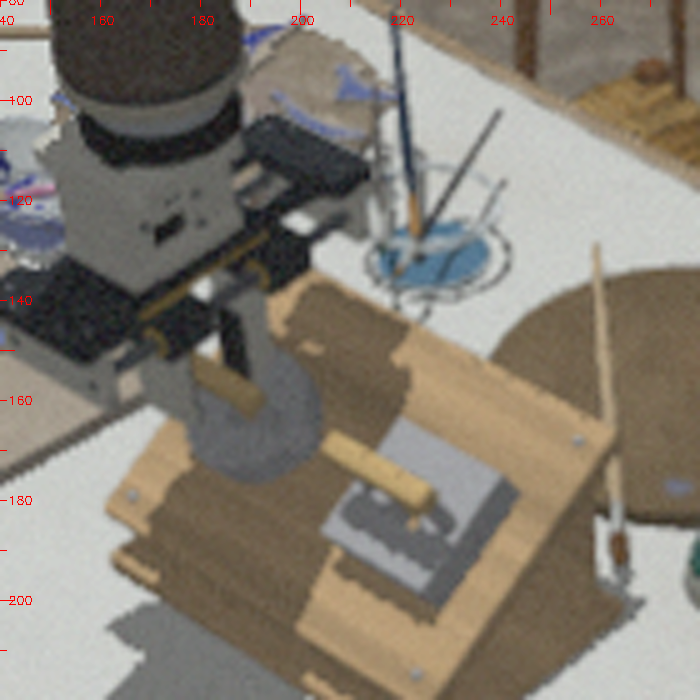

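The fingers straddle the bar, which runs from (178,151) to (192,162). I'll close gently.

```bash
python3 -m inch '[[[0.8,0,0,0,0],[1,0,0,0,0],[1,0,0,0,0],[1,0,0,0,0]]]' 12; python3 go.py .522 .2455 .139 5.5
```

```text
clock: 3.85
position: [0.5232, 0.2461, 0.1233]
ee_rot: [2.108, 2.326, 0.055]
force: [0.2, -0.3, -2.2]
width: 0.189
clk 3.85 tcp [0.5232 0.2461 0.1233] yaw_y 5.61 tz [ 0.025  0.025 -0.999] q [-0.81  0.46  0.4   1.87 -0.26  0.83 -0.19] w 0.189 F [ 0.2 -0.3 -2.2]
shift tool mm now [-0.1 -0.8  3.1] turn 0.11
shift after turn [-0.1 -0.8  3.1]
```

```bash
python3 -m inch '[[[1,0,-5,-8,0],[1,0,-5,-8,0],[1,0,-5,-8,0],[1,0,0,0,0]]]' 15; python3 go.py .522 .2455 .139 5.5
```

```text
clock: 4.25
position: [0.5071, 0.2439, 0.1492]
ee_rot: [2.108, 2.325, 0.057]
force: [-0.3, -0.4, -2.1]
width: 0.185
clk 4.25 tcp [0.5071 0.2439 0.1492] yaw_y 5.59 tz [ 0.026  0.025 -0.999] q [-0.85  0.41  0.42  1.88 -0.23  0.86 -0.22] w 0.185 F [-0.3 -0.4 -2.1]
shift tool mm now [-0.1 14.7 29.4] turn 0.09
shift after turn [-0.1 14.7 29.4]
```

```bash
python3 -m inch '[[[1,0,-5,-9,0],[1,0,-5,-9,0],[1,0,-2,-12,0],[1,0,0,-15,0],[1,0,0,-15,0],[1,0,0,0,0]]]' 15; python3 go.py .522 .2455 .139 5.5
python3 - <<'E'
from h import *
s=cam("scene")
crop(s,130,60,280,220,4,"pics/s3.png")
E
```

```text
clock: 4.85
position: [0.4901, 0.2405, 0.2139]
ee_rot: [2.109, 2.327, 0.054]
force: [0.5, -0.2, -2.6]
width: 0.188
clk 4.85 tcp [0.4901 0.2405 0.2139] yaw_y 5.63 tz [ 0.024  0.025 -0.999] q [-0.89  0.31  0.45  1.84 -0.17  1.   -0.28] w 0.188 F [ 0.5 -0.2 -2.6]
shift tool mm now [ 0.1 30.3 94.5] turn 0.13
shift after turn [ 0.2 30.3 94.5]
```

View pics/s3.png

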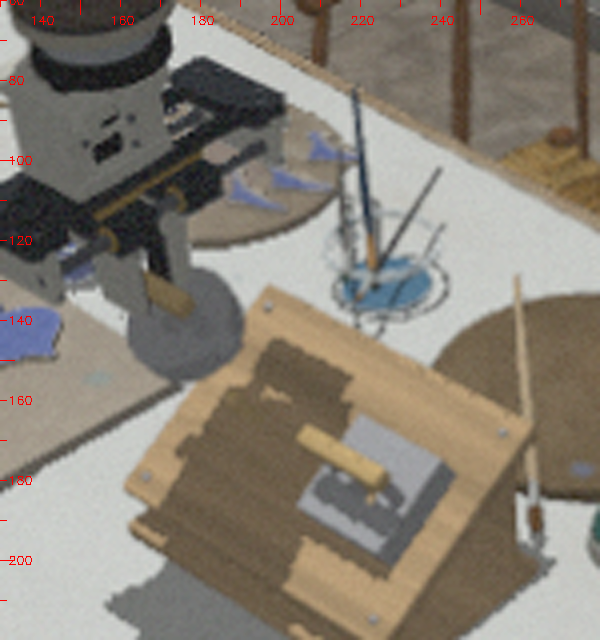

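```bash
python3 - <<'E'
from h import *
t=cam("top")
print(plane(t,[[268,262],[245,250],[291,258],[268,302],[250,180],[262,240]],.0))
E
python3 go.py .43 .03 .19 5.5
```

```text
[[ 0.45198395  0.0016358   0.        ]
 [ 0.48710443  0.06480102  0.        ]
 [ 0.46111493 -0.06248195  0.        ]
 [ 0.34283307  0.00454945  0.        ]
 [ 0.68666412  0.04708199  0.        ]
 [ 0.51364354  0.01678359  0.        ]]
clk 4.95 tcp [0.4892 0.2402 0.2119] yaw_y 5.64 tz [ 0.021  0.024 -0.999] q [-0.89  0.31  0.45  1.84 -0.17  0.99 -0.28] w 0.187 F [ 0.2  0.1 -3.1]
shift tool mm now [-203.8  -80.    34.4] turn 0.14
shift after turn [-204.   -79.5   34.4]
```

```bash
python3 -m inch '[[[1,-15,-5,-20,0],[1,-30,-10,0,0],[1,-35,-9,0,6],[1,-36,-5,0,6],[1,-36,-1,0,6],[1,-36,4,0,6],[1,-30,7,0,6],[1,0,0,0,0]]]' 15; python3 go.py .435 .003 .16 -26
```

```text
clock: 5.75
position: [0.4497, 0.0125, 0.2207]
ee_rot: [-2.646, -1.674, -0.034]
force: [0.2, 0.7, -2.7]
width: 0.188
clk 5.75 tcp [0.4497 0.0125 0.2207] yaw_y -25.36 tz [ 0.013  0.02  -1.   ] q [-0.7   0.15  0.66  2.04 -0.13  0.98 -0.42] w 0.188 F [ 0.2  0.7 -2.7]
shift tool mm now [-16.3  -9.4  79.1] turn 0.64
shift after turn [-16.4  -9.3  79.1]
```

```bash
python3 -m inch '[[[1,-8,-5,20,0],[1,-8,-5,25,0],[1,0,0,25,0],[1,0,0,25,0],[1,0,0,25,0],[1,0,0,20,0],[1,0,0,0,0]]]' 15; python3 go.py .435 .003 .071 -26
python3 - <<'E'
from h import *
s=cam("scene")
crop(s,160,120,310,280,4,"pics/s4.png")
E
```

```text
clock: 6.45
position: [0.4334, 0.0059, 0.073]
ee_rot: [-2.642, -1.678, -0.03]
force: [-0.2, -0.5, -2.8]
width: 0.185
clk 6.45 tcp [0.4334 0.0059 0.073 ] yaw_y -25.17 tz [ 0.01  0.02 -1.  ] q [-0.55  0.37  0.55  2.24 -0.38  0.6  -0.16] w 0.185 F [-0.2 -0.5 -2.8]
shift tool mm now [-2.   2.7 20.7] turn 0.83
shift after turn [-2.   2.7 20.7]
```

View pics/s4.png

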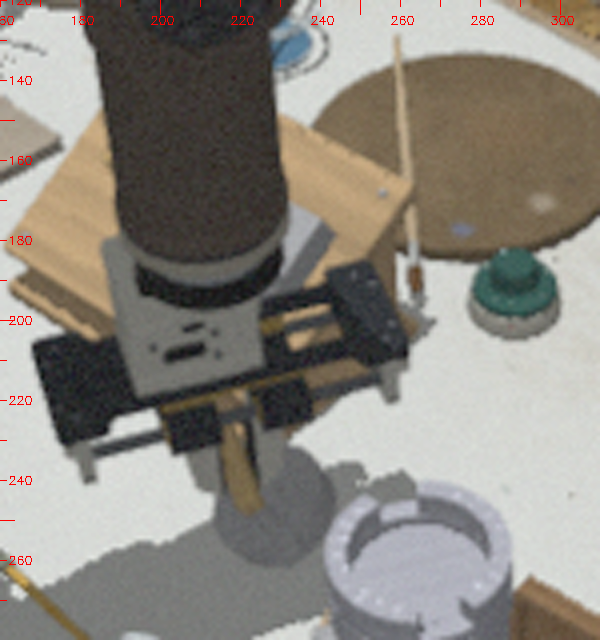

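```bash
python3 -m inch '[[[1,0,0,10,0],[1,0,0,8,0],[1,0,0,5,0],[1,0,0,4,0],[1,0,0,3,0]]]' 8; python3 go.py .435 .003 .071 -26
```

```text
clock: 7.0
position: [0.4369, 0.0078, 0.0453]
ee_rot: [-2.642, -1.68, -0.041]
force: [-4.9, -0.1, 11.8]
width: 0.151
clk 7.0 tcp [0.4369 0.0078 0.0453] yaw_y -25.09 tz [ 0.017  0.023 -1.   ] q [-0.5   0.43  0.49  2.26 -0.44  0.53 -0.1 ] w 0.151 F [-4.9 -0.1 11.8]
shift tool mm now [-4.5  0.4 -7.1] turn 0.91
shift after turn [-4.5  0.5 -7.1]
```

```bash
python3 -m inch '[[[1,0,0,0,0],[1,0,0,-2,0],[1,0,0,-20,0],[1,0,0,-30,0],[1,0,0,-30,0],[1,0,0,-30,0],[1,0,0,-10,0],[1,0,0,0,1]]]' 30; python3 go.py .458 -.1152 .175 -26
```

```text
clock: 7.8
position: [0.435, 0.0046, 0.1719]
ee_rot: [-2.657, -1.655, -0.043]
force: [-0.3, -0.5, -3.0]
width: 0.149
clk 7.8 tcp [0.435  0.0046 0.1719] yaw_y -26.16 tz [ 0.018  0.024 -1.   ] q [-0.68  0.19  0.67  2.14 -0.19  0.84 -0.35] w 0.149 F [-0.3 -0.5 -3. ]
shift tool mm now [-97.3  73.5  13.2] turn -0.16
shift after turn [-97.5  73.2  13.2]
```

```bash
python3 -m inch '[[[1,-25,18,0,0],[1,-25,18,0,0],[1,-25,18,0,0],[1,-15,12,0,0],[1,0,0,0,0]]]' 30; python3 go.py .458 -.1152 .175 -26; cat > look.py <<'E'
import sys
from fit import *
# overlay die upright as held (pose from tool) and barrel
o=arm.observe();p=np.array(o["position"]);Rt=R.from_rotvec(o["ee_rot"]).as_matrix()
T=np.eye(4); T[:3,2]=-Rt[:,2]; T[:3,0]=Rt[:,1]; T[:3,1]=np.cross(T[:3,2],T[:3,0]); T[:3,3]=p+.045*Rt[:,2]
print("die origin",T[:3,3])
L=die_lines(T,1)+barrel_lines(.458,-.1152,np.radians(-26))[2:]
for n,c in(("scene",(200,160,330,310,4)),("top",(260,200,370,300,5))):
    d=cam(n); crop(d,*c,f"pics/{n[0]}_{sys.argv[1]}.png"); overlay(d,L,*c,f"pics/{n[0]}o_{sys.argv[1]}.png")
E
python3 look.py 5
```

```text
clock: 8.3
position: [0.4534, -0.1064, 0.1636]
ee_rot: [-2.653, -1.656, -0.038]
force: [-0.4, -0.4, -2.7]
width: 0.147
clk 8.3 tcp [ 0.4534 -0.1064  0.1636] yaw_y -26.08 tz [ 0.013  0.024 -1.   ] q [-0.43  0.28  0.7   2.08 -0.27  0.86 -0.02] w 0.147 F [-0.4 -0.4 -2.7]
shift tool mm now [-5.6  8.   7.3] turn -0.08
shift after turn [-5.6  8.   7.3]
die origin [ 0.45403717 -0.10531691  0.11864043]
```

View pics/s_5.png

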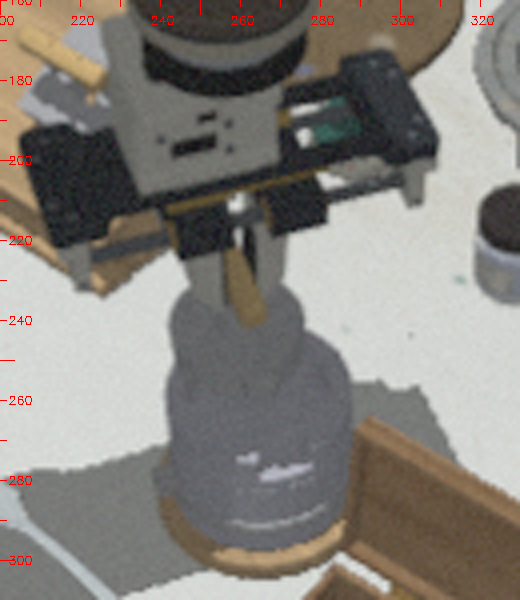

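View pics/so_5.png

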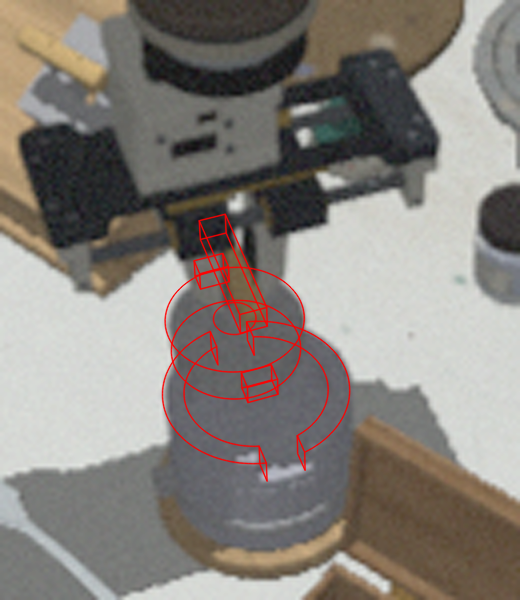

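View pics/to_5.png

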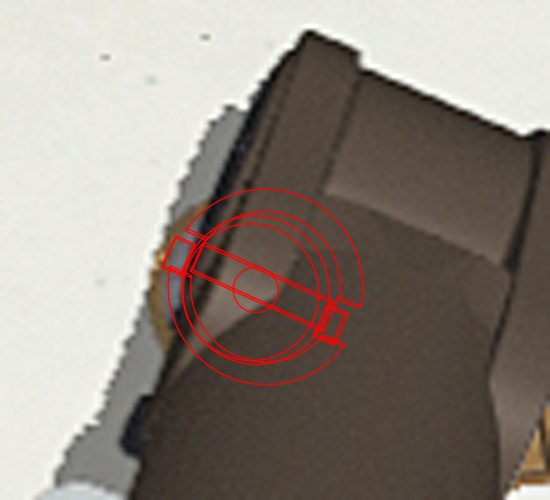

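```bash
python3 - <<'E'
import cv2
a=cv2.imread("pics/s_5.png")[260:560,140:400]; cv2.imwrite("pics/z5.png",cv2.convertScaleAbs(cv2.resize(a,None,fx=2,fy=2),alpha=1.5))
E
```

```text
(no output)
```

View pics/z5.png

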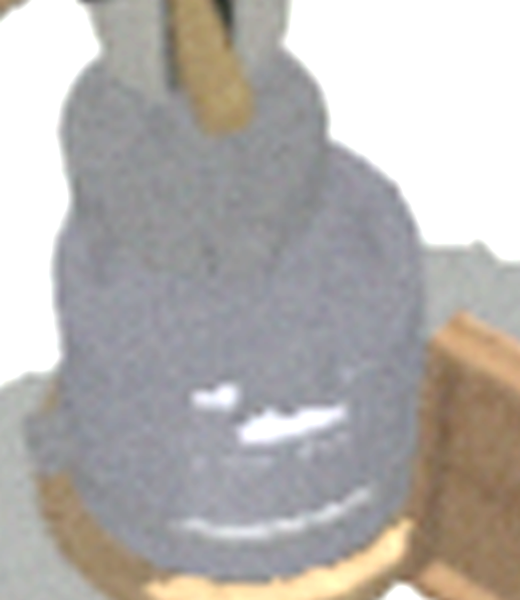

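```bash
cat >> go.py <<'E'
T0=np.array(o["position"])+.045*tz
e=np.array([.458,-.1152,.066])-T0
print("die origin",np.round(T0,4),"to seat in tool mm",np.round(Rt.T@e*1000,1))
E
python3 -m inch '[[[1,-7,8,0,0],[1,0,0,10,0],[1,0,0,6,0],[1,0,0,0,0]]]' 30; python3 go.py .458 -.1152 .175 -26
```

```text
clock: 8.8
position: [0.4567, -0.1105, 0.1443]
ee_rot: [-2.644, -1.662, -0.035]
force: [-0.3, -0.5, -1.6]
width: 0.15
clk 8.8 tcp [ 0.4567 -0.1105  0.1443] yaw_y -25.69 tz [ 0.009  0.028 -1.   ] q [-0.39  0.32  0.68  2.08 -0.31  0.83  0.03] w 0.15 F [-0.3 -0.5 -1.6]
shift tool mm now [ -2.8   3.1 -12. ] turn 0.31
shift after turn [ -2.8   3.1 -12. ]
die origin [ 0.4571 -0.1092  0.0993] to seat in tool mm [-6.   3.5 33.1]
```

```bash
python3 -m inch '[[[1,-6,3,0,0],[1,-1,0,3,0],[1,0,0,0,0]]]' 30; python3 go.py .458 -.1152 .175 -26
```

```text
clock: 9.1
position: [0.4562, -0.1179, 0.1406]
ee_rot: [-2.643, -1.663, -0.034]
force: [0.1, -0.2, -2.3]
width: 0.147
clk 9.1 tcp [ 0.4562 -0.1179  0.1406] yaw_y -25.62 tz [ 0.008  0.028 -1.   ] q [-0.37  0.33  0.68  2.09 -0.32  0.82  0.06] w 0.147 F [ 0.1 -0.2 -2.3]
shift tool mm now [  4.2   0.3 -15.5] turn 0.38
shift after turn [  4.2   0.3 -15.5]
die origin [ 0.4566 -0.1166  0.0956] to seat in tool mm [ 1.   0.8 29.6]
```

```bash
python3 -m inch '[[[1,1,1,5,0.4],[1,0,0,5,0],[1,0,0,3,0]]]' 30; python3 go.py .458 -.1152 .175 -26
```

```text
clock: 9.4
position: [0.4583, -0.117, 0.1272]
ee_rot: [-2.649, -1.653, -0.036]
force: [0.7, 0.1, -3.1]
width: 0.152
clk 9.4 tcp [ 0.4583 -0.117   0.1272] yaw_y -26.07 tz [ 0.01   0.028 -1.   ] q [-0.36  0.35  0.67  2.1  -0.35  0.79  0.07] w 0.152 F [ 0.7  0.1 -3.1]
shift tool mm now [  2.9  -1.2 -28.9] turn -0.07
shift after turn [  2.9  -1.2 -28.9]
die origin [ 0.4587 -0.1157  0.0822] to seat in tool mm [-0.3 -0.8 16.2]
```

Now 8 mm inside the bore with no contact. I'll continue down.

```bash
python3 -m inch '[[[1,0,-1,4,0],[1,0,0,3,0],[1,0,0,3,0]]]' 30; python3 go.py .458 -.1152 .175 -26; python3 look.py 6
```

```text
clock: 9.7
position: [0.4573, -0.116, 0.1161]
ee_rot: [-2.649, -1.654, -0.036]
force: [0.5, 0.6, -2.5]
width: 0.149
clk 9.7 tcp [ 0.4573 -0.116   0.1161] yaw_y -26.05 tz [ 0.009  0.028 -1.   ] q [-0.35  0.37  0.65  2.11 -0.37  0.77  0.09] w 0.149 F [ 0.5  0.6 -2.5]
shift tool mm now [  2.8   0.1 -40.1] turn -0.05
shift after turn [  2.8   0.1 -40.1]
die origin [ 0.4577 -0.1148  0.0711] to seat in tool mm [-0.4  0.5  5.1]
die origin [ 0.45768986 -0.1147624   0.07106976]
```

View pics/s_6.png

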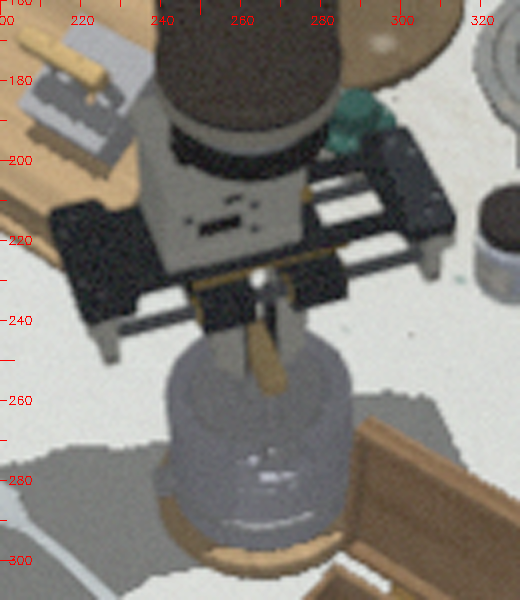

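The estimated underside is at 0.071, below the 0.078 it would have with its ears resting on the rim, and there is no contact force, so the ears are in the notches. I'll lower it the rest of the way.

```bash
python3 -m inch '[[[1,0,0,3,0],[1,0,0,2,0],[1,0,0,1,0]]]' 30; python3 go.py .458 -.1152 .175 -26
```

```text
clock: 10.1
position: [0.457, -0.1156, 0.1111]
ee_rot: [-2.647, -1.652, -0.037]
force: [-10.3, 2.5, 33.2]
width: 0.151
clk 10.1 tcp [ 0.457  -0.1156  0.1111] yaw_y -26.06 tz [ 0.009  0.03  -1.   ] q [-0.34  0.38  0.65  2.11 -0.38  0.76  0.1 ] w 0.151 F [-10.3   2.5  33.2]
shift tool mm now [  2.7   0.4 -45.1] turn -0.06
shift after turn [  2.7   0.4 -45.1]
die origin [ 0.4574 -0.1142  0.0661] to seat in tool mm [-0.6  1.   0.1]
```

```bash
python3 -m inch '[[[1,0,0,-1,0],[0.85,0,0,0,0],[0.65,0,0,0,0],[0.65,0,0,0,0],[0.65,0,0,0,0]]]' 10; python3 go.py .458 -.1152 .175 -26
```

```text
clock: 10.6
position: [0.458, -0.1159, 0.1127]
ee_rot: [-2.649, -1.653, -0.04]
force: [-0.1, 1.0, 0.3]
width: 0.335
clk 10.6 tcp [ 0.458  -0.1159  0.1127] yaw_y -26.07 tz [ 0.011  0.03  -0.999] q [-0.34  0.37  0.65  2.11 -0.37  0.76  0.1 ] w 0.335 F [-0.1  1.   0.3]
shift tool mm now [  2.6  -0.5 -43.5] turn -0.07
shift after turn [  2.6  -0.5 -43.5]
die origin [ 0.4585 -0.1145  0.0677] to seat in tool mm [-0.9 -0.2  1.7]
```

Retreat upwards, then back out of view of the cameras.

```bash
python3 -m inch '[[[0.65,0,0,-15,0],[0.65,0,0,-20,0],[0.65,0,0,-30,0],[0.65,0,0,-30,0],[0.65,0,0,-30,0],[0.65,0,0,-20,0],[0.65,30,0,0,0],[0.65,40,0,0,0],[0.65,40,0,0,0],[0.65,40,0,0,0],[0.65,40,0,0,0],[0.65,0,0,0,0]]]' 10; python3 go.py .458 -.1152 .175 -26
python3 - <<'E'
from fit import *
t=cam("top"); s=cam("scene")
cv2.imwrite("pics/sf.png",s["frame"])
T=np.eye(4);T[:3,:3]=R.from_euler("z",-26,degrees=True).as_matrix();T[:3,3]=(.458,-.1152,.066)
crop(s,225,215,310,310,6,"pics/s_f.png");overlay(s,die_lines(T,1),225,215,310,310,6,"pics/so_f.png")
crop(t,280,225,350,290,8,"pics/t_f.png");crop(s,150,120,300,235,5,"pics/sr_f.png")
E
```

```text
clock: 11.8
position: [0.5436, 0.055, 0.2706]
ee_rot: [-2.653, -1.646, -0.045]
force: [-0.3, 0.4, -0.4]
width: 0.351
clk 11.8 tcp [0.5436 0.055  0.2706] yaw_y -26.39 tz [ 0.014  0.031 -0.999] q [-0.69  0.29  0.66  1.76 -0.22  1.15 -0.42] w 0.351 F [-0.3  0.4 -0.4]
shift tool mm now [-193.7   -0.9  107.8] turn -0.39
shift after turn [-193.7   -2.2  107.8]
die origin [0.5442 0.0564 0.2256] to seat in tool mm [-197.4   -0.8  152.9]
```

View pics/s_f.png

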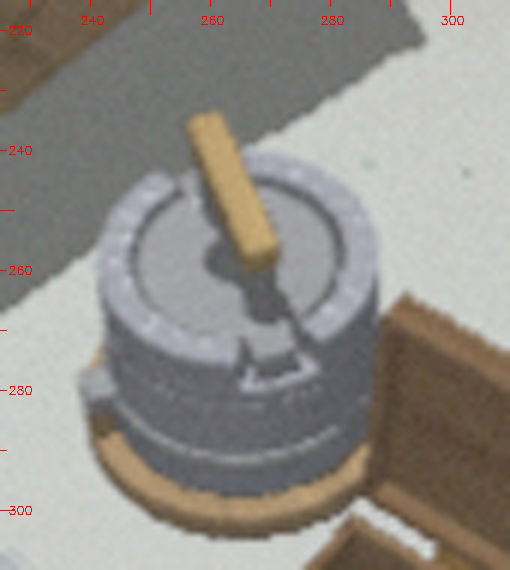

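View pics/so_f.png

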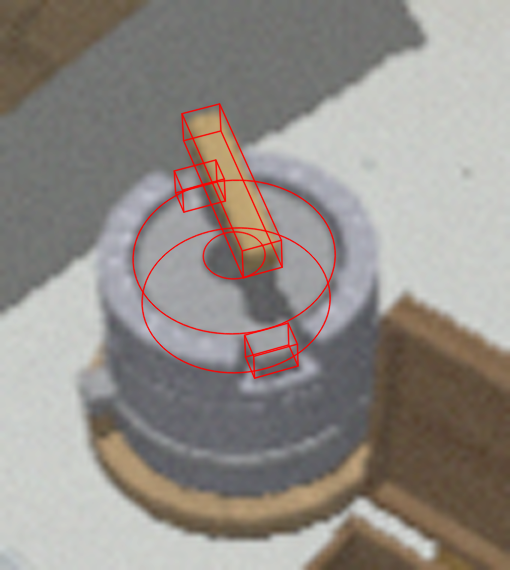

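View pics/t_f.png

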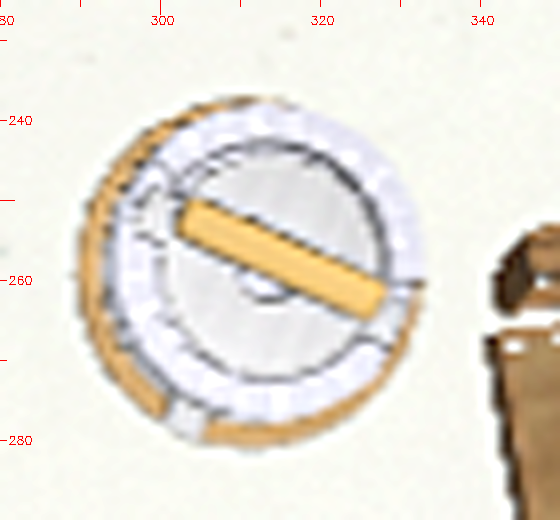

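View pics/sf.png

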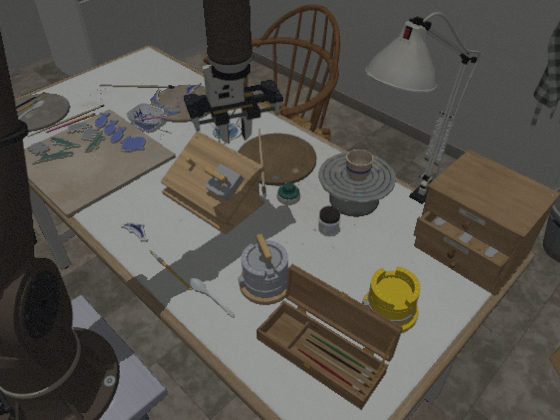

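The die sits flush in the bore around (262,258), handle up, with its near ear inside the notch at (270,273). The square die is still on its peg, the timer at (288,192) hasn't moved, and the arm is clear.

```bash
python3 -c "
from cell import workorder
print(workorder.sign_off())"
```

```text
the job is handed in; nothing more can be done
None
```

The eared die is in the grey barrel, handle up and fully home, with both ears in the notches. I handed the job in at about 12 s on the robot clock; no verdict is reported.

**How it went:** I gripped the handle bar from above and slid the die off along its peg. It hung about 17° askew in the jaws, so I pressed it lightly onto clear table to square it up. I then turned it about 31° to match the notches and lowered it into the bore.

**Last checks:**
- **Seating:** the die met no resistance until it bottomed. Its underside then read 0.066 m, which is the ledge height; ears caught on the rim would have left it at 0.078 m. Pushing it home gave a brief 33 N on the wrist.
- **After letting go:** both pictures show the die flush in the bore with its ears in the notches. The square die is still on its peg, the timer hasn't moved, and the arm touches nothing.

**Disagreements:**
- The two cameras differed by about 3 to 5 mm on the bar and up to 6 mm on my rough barrel reading. I used values in between.
- The tool drifted to about 2° off vertical during the moves, and it can't be corrected with these commands. It didn't affect the fit.

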